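# Lock the inspection camera onto its keyhole mount

### The arm

A 6-joint arm with a two-finger parallel gripper is mounted at the origin on the work surface. World frame = base frame: x ahead of the robot, y to its left, z up, the work surface at z = 0. Lengths are in m, angles in rad, forces in N, time in s.
With the tool pointing down it reaches from about 0.325 to 0.85 m from the base axis. Payload 4.4 kg.
Tool frame: the origin (TCP) lies on the centre line of the jaws, within the pads' length; the fingertips stand 17 mm ahead of it and the grasp point (between the pads) lies 2 mm behind it; z points along the fingers, y is the line along which they close (so a half turn about z gives the same grasp; the last joint's range is limited). The gripper opens to 94 mm and grips with 3 to 60 N. Pads are 16 mm wide; open, the fingers measure 119 mm over their backs; the gripper's body (75 mm by 177 mm) begins 78 mm behind the grasp point.
Start: joints at [-0.15, 0.207, 1.542, -0, 1.393, -0.15], TCP at [0.575, -0, 0.222] pointing down, gripper open.
Joint ranges: [-2.73, 2.73], [-0.86, 2.22], [0.23, 2.46], [-1.11, 4.25], [0.08, 2.63], [-2.82, 2.82]. Speed limits (rad/s): [2.79, 2.79, 3.14, 3.14, 3.14, 3.14].

### API

Orientations are given as a unit quaternion [x, y, z, w].
In Python, from bench import ctrl, get_image, masks_of gives the robot as it stands.
- The arm moves only by the shell command python3 -m creep 'ROWS' [FORCE]. ROWS is JSON, one flat list of numbers, 7 for each row, row after row: the shift along the tool's x, y, z in cm, then the turn, a rotation vector about the tool's x, y, z in units of 6 degrees (1.0 is 6 degrees), then the opening, from 0 (shut) to 1 (fully open). A call has 1 to 10 rows; each row is the pose to reach, as a shift and turn from the pose commanded when the call began, along the tool's axes at that moment; what a row does not reach only later rows make up. A row lasts 1/12 s, in which the tool goes at most 41.7 mm and 7.16 degrees, less where a joint would pass 70% of its speed; a pose out of reach is approached as far as the arm can. A call with a gripper value outside its range is refused whole. The fingers move at their own pace and stop on an object; FORCE is the grip in N (left out, the last holds). Time passes only in rows, so rows that repeat a pose let the fingers close. It gives the time, the measured TCP pose, the force, the opening and the grip force at its end, in the units of the state.
- ctrl.get_state(): the state, without advancing time (a new reading comes with each control period).
- get_image(name): name is "scene" or "side" or "wrist"; returns a dict with "frame" (420x560x3 uint8, red, green, blue), "mtx" (3x3 intrinsics, pixels), "camera_from_world" (4x4, takes a point from world to camera coordinates); the wrist camera has in their place "mount" (4x4, takes a point from camera to tool coordinates, whose origin is the TCP and whose axes are the flange's). Camera axes: x right, y down, z forward; pixel columns grow to the right and rows downward; lengths in m; the calibration is good to about 2 mm. A picture is of the moment at which its call begins: read the wrist's pose just before it. There is no depth.
- ctrl.close_job(): hands the job in; it is judged then, once.
Trained networks look in the newest picture that a camera, given by its name, has taken for a name from the list of things; names that differ only in an ending like _2 or _b are one class to them, and where a whole thing is asked for, a point or a joint stands for the part that bears it (a point fixed in the world has none). Each returns a list of dicts, best first, with "score" (0 to 1); they miss things now and then, are a little off and sometimes report something else, mostly with a low value. They report only what shows in the picture. A call takes as long as a camera call. They do not tell look-alikes from the thing itself.
- masks_of(name, camera): "region" (420x560 bool, what is visible of it) and "centre" ([column, row] in pixels, amid what is visible of it).
The state is a dict: "clock": time; "joints": joint angles; "dq": joint speeds; "effort": joint torques, N m; "ee_pos": TCP position; "tool_rot": TCP orientation; "wrist_force": force on the tool from outside, world axes, zero at the start; "moment": the same for the moment, N m; "finger_gap": finger opening in m; "grasp_force": force on a finger pad.
Only numpy, scipy, OpenCV 4.12 (cv2) and the standard library are available. Lean on these libraries where they do the work, as an engineer would, in place of code of your own. Each camera call takes 0.05 s, during which the arm holds its last target. There are 200 camera calls.

### The job

Mount the inspection camera on the fixture: lower its blue keyhole plate gently over the two screw heads until it lies flat, lens pointing away from the red lock pin, then slide it along that way until it is fully home and the red pin springs up behind it. Press only lightly (at most about 40 N), do not disturb the other things on the table, and let go of the camera.

Things in the scene. Friction and masses are not known exactly. Their poses are not given: they have to be found in the camera images.
- camera: Loose white inspection camera fixed on a blue keyhole plate, 0.3 to 0.45 kg together. Origin: centre of the plate's underside; x along the lens, z up. Plate 100 (x) x 100 (y) x 5 mm. Lens reaches to x = 56 mm. In the entry position (screw heads in the entry holes) the origin is 15 mm behind (-x of) the screw line, 45 mm above the fixture's origin; fully home 10 mm ahead of it.
- camera_grip (a point): Middle of the white camera body, 30 mm above the plate's underside, axes as the camera's. The body is a block 66 (x) x 40 (y) mm, its top 20 mm above this point: pinch it across y from above.
- keyhole (a point): Left (+y) keyhole of the plate: centre of its entry hole, at camera x = 15, y = 33 mm, plate underside. A twin lies at y = -33 mm. Entry hole 27 (x) x 16 (y) mm, corners cut; from it a slot 9.5 mm wide with a 45 degree lead-in runs towards camera -x. A screw at the slot's closed end has its axis 25 mm from this point: so far the plate slides along +x.
- fixture: Fixture bolted to the table: dark foot 200 (x) x 170 (y) mm, on it a two-way slide, aluminium flat top 170 x 146 mm, 45 mm up. Origin: centre of the underside, z up. The plate slides along +x, lens to +x. The slide with screws and pin is clamped off centre, up to 10 mm either way along y and 5 mm along x: this offset is NOT in this pose; see or feel it. It does not give.
- screws_nominal (a point): Point on the fixture's flat top (45 mm up) midway between its two dark screws IF the slide were centred; truly up to 10 mm off along y, 5 mm along x. Screws 66 mm apart along y (33 mm either side): shanks 7 mm across, heads 12 mm across, chamfered, from 7 to 11 mm above the flat top (2 mm play over the 5 mm plate). Axes as the fixture's.
- lock_pin (a joint): Red round-topped spring pin, 8 mm across, in the flat top 45.5 mm behind (-x of) the screw line, midway between the screws in y. Value: how far it is pressed down (m): 0 = up, 7 mm above the flat top; 0.007 = flush, under the plate. Spring 1.1 N at first, 2.7 N flush. It springs up behind the plate's rear edge in the last 1.5 mm of the slide, where the slot ends stop the plate hard.
- screwdriver: Bystander: a screwdriver lying on the table; origin under its middle.
- jar: Bystander: a clear capped jar, 44 mm across, 60 mm high.
- parts_tray: Bystander: a shallow blue parts tray, 90 x 120 x 25 mm.
- lens: Bystander: a black spare lens standing upright, 40 mm across, 42 mm high.
- carton_a: Bystander: a blue carton, 70 x 100 x 50 mm.
- ring_light: Bystander: a white ring light lying flat, 64 mm across, 14 mm high.
- wrench: Bystander: a wrench lying on the table.
Mind the look-alikes: they are no part of the job. Leave any orange look-alike of the camera alone.

How it is judged:
On the way, in this order (a step that is already met when the one before it is completed fails the run):
1. the plate lies flat on the cross slide with both screw heads through its entry holes, pressing the red pin down (z of camera in the frame of fixture between 0.0425 and 0.0475 m and angle between camera's own z axis and vertical below 0.05 rad and angle between the x axis of camera and the x axis of fixture, either way round below 0.14 rad and y of camera in the frame of fixture between -0.014 and 0.014 m and x of camera in the frame of fixture between -0.029 and 0 m and value of joint lock_pin above 0.004 m), for 0.2 s.
2. the plate has been slid fully home and the red pin stands up behind it (z of camera in the frame of fixture between 0.0425 and 0.0475 m and angle between camera's own z axis and vertical below 0.05 rad and angle between the x axis of camera and the x axis of fixture, either way round below 0.14 rad and y of camera in the frame of fixture between -0.014 and 0.014 m and x of camera in the frame of fixture between 0.003 and 0.017 m and value of joint lock_pin below 0.0015 m), for 0.2 s.
At the end, for the whole second after the job is handed in: Camera plate flat on the cross slide (height within 2.5 mm, tilt under 0.05 rad), under both heads, fully home along the fixture's +x (origin x 3 to 17 mm, y within 14 mm, aligned within 0.14 rad), red pin up (pressed under 1.5 mm), released and at rest (all of step 2 and linear speed of camera below 0.01 m/s and contact force between the fingers and camera below 0.1 N); the robot touches nothing.
It fails at once if the plate is pressed against the screws, pin or cross slide with more than 50 N (contact force between camera and fixture above 50 N).
It fails at once if the robot itself presses on the fixture with more than 50 N (contact force between any of the fingers, the arm and fixture above 50 N).
It fails at once if another thing on the table is moved by more than 30 mm (distance of any of screwdriver, jar, parts_tray, lens, carton_a, ring_light, wrench from where it was at the start of the episode above 0.03 m).
It also fails if it takes over 61 s, if anything falls off the work surface, if the arm or the gripper's body presses on something with over 40 N, if the wrist force passes 120 N, or if a joint passes its speed limit or range.

## Working session

There is one attempt and no reset: what is moved stays moved. The work goes in short steps, Python scripts to look and compute and a shell command to move; the robot and the scene stay as the last step left them, time stands still between calls to the robot, and variables do not carry over. Pictures are saved under pics/ and viewed, at most 10 in all, crops included, and the job is handed in when it is done.

```bash
ls; mkdir -p pics
cat > h.py <<'E'
import numpy as np,cv2
from scipy.spatial.transform import Rotation as R
from bench import ctrl,get_image,masks_of
def cam(name):
    s=ctrl.get_state(); d=get_image(name)
    if 'camera_from_world' in d: wc=np.linalg.inv(np.array(d['camera_from_world']))
    else:
        T=np.eye(4);T[:3,:3]=R.from_quat(s['tool_rot']).as_matrix();T[:3,3]=s['ee_pos']
        wc=T@np.array(d['mount'])
    return d['frame'],np.array(d['mtx']),wc
def ray(px,K,wc,z):
    v=wc[:3,:3]@np.linalg.solve(K,[px[0],px[1],1.]);o=wc[:3,3]
    return o+v*(z-o[2])/v[2]
def proj(p,K,wc):
    q=np.linalg.inv(wc)@np.append(p,1); u=K@q[:3]; return u[:2]/u[2]
def save(n,f): cv2.imwrite('pics/'+n,cv2.cvtColor(f,cv2.COLOR_RGB2BGR))
E
python3 - <<'E'
from h import *
print(ctrl.get_state())
out=[]
for c in ['scene','side']:
    f,K,wc=cam(c); save(c+'0.png',f); print(c,wc[:3,3].round(3),K[0,0])
    for n,z in [('camera',.03),('fixture',.04),('lock_pin',.05)]:
        for m in masks_of(n,c): print(n,round(m['score'],2),np.round(m['centre']),ray(m['centre'],K,wc,z).round(3),m['region'].sum())
E
```

```text
pics
{'clock': 0.0, 'joints': array([-1.50491726e-01,  2.07412512e-01,  1.54290602e+00, -1.96462594e-05,
        1.39351274e+00, -1.50496382e-01]), 'dq': array([ 0.00096719,  0.00036666,  0.00020123, -0.00128675,  0.00167418,
       -0.00024262]), 'effort': array([-8.39226868e-05, -3.70882022e+01, -2.81415099e+01,  6.96549774e-02,
        3.60915181e-02, -1.71865345e-04]), 'ee_pos': array([5.74244510e-01, 1.01650270e-04, 2.21317767e-01]), 'tool_rot': array([ 7.07103459e-01,  7.07109217e-01, -6.71644686e-04, -8.95452414e-04]), 'wrist_force': array([-0.03085329,  0.7442344 ,  0.85974562]), 'moment': array([0.01055738, 0.02830593, 0.04356876]), 'grasp_force': 0.0, 'finger_gap': 0.09355311714747719}
scene [ 1.103 -0.728  0.769] 395.36178450019924
camera 0.98 [246. 247.] [ 0.564 -0.175  0.03 ] 1071
camera 0.73 [242. 194.] [ 0.393 -0.001  0.03 ] 758
camera 0.68 [103. 259.] [ 0.304 -0.434  0.03 ] 1249
camera 0.6 [208. 222.] [ 0.411 -0.165  0.03 ] 966
fixture 0.91 [321. 189.] [0.581 0.164 0.04 ] 2405
side [0.478 0.864 0.732] 410.7202830357559
camera 0.9 [338. 237.] [0.372 0.055 0.03 ] 1100
camera 0.71 [278. 190.] [ 0.543 -0.141  0.03 ] 847
camera 0.66 [355. 149.] [ 0.293 -0.415  0.03 ] 582
camera 0.6 [330. 196.] [ 0.39  -0.122  0.03 ] 880
fixture 0.65 [257. 275.] [0.563 0.217 0.04 ] 4997
```

Run:
```python
import cv2,numpy as np
a=cv2.imread('pics/scene0.png');b=cv2.imread('pics/side0.png')
a=cv2.resize(a[120:330,60:410],None,fx=2.2,fy=2.2,interpolation=3)
b=cv2.resize(b[110:345,170:440],None,fx=2.5,fy=2.5,interpolation=3)
cv2.imwrite('pics/a.png',a);cv2.imwrite('pics/b.png',b)
```

```text
(no output)
```

View pics/a.png

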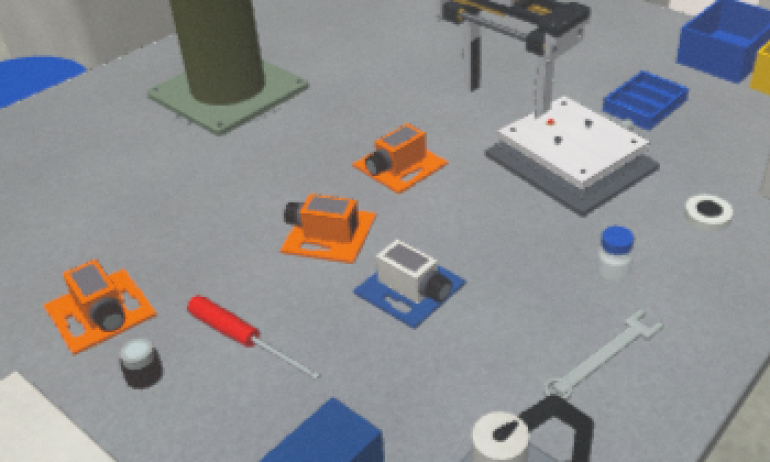

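View pics/b.png

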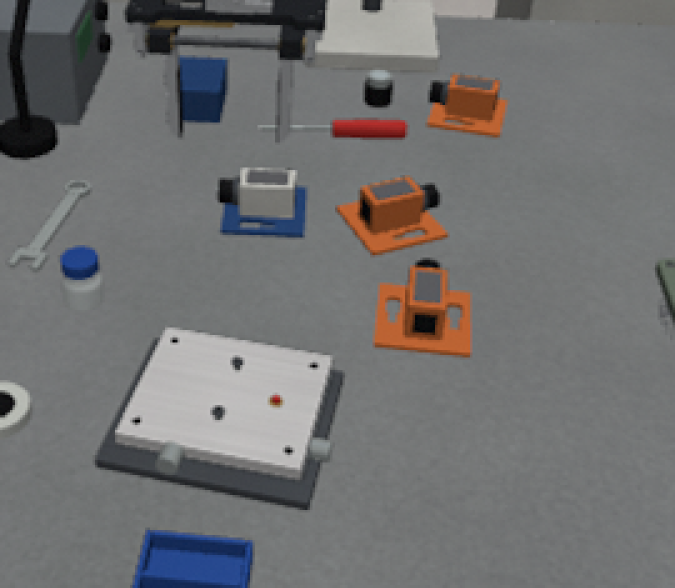

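The white camera on the blue plate (scene px 246,247; side px 278,190) is the target, since it is the only white one. The orange look-alikes at scene px (242,194), (208,222) and (103,259) stay untouched. Its lens and the fixture's +x both point roughly along world +x. In the side crop the pin is at (276,400) and the screws are at (237,362) and (218,412).

Run:
```python
from h import *
f,K,wc=cam('wrist'); save('w0.png',f)
print(K,wc.round(3), np.array(get_image('wrist')['mount']).round(3))
for p in [(.555,-.16,.005),(.57,.19,.045)]: print(proj(p,K,wc))
```

```text
[[313.03233705   0.         279.11452719]
 [  0.         313.03233705 210.16566255]
 [  0.           0.           1.        ]] [[ 1.    -0.    -0.     0.576]
 [-0.    -0.97  -0.242  0.071]
 [-0.     0.242 -0.97   0.385]
 [ 0.     0.     0.     1.   ]] [[-0.    -0.97  -0.242  0.071]
 [ 1.    -0.     0.     0.001]
 [-0.    -0.242  0.97  -0.163]
 [ 0.     0.     0.     1.   ]]
[264.01252499 307.34336014]
[273.26524639   4.04572337]
```

View pics/w0.png

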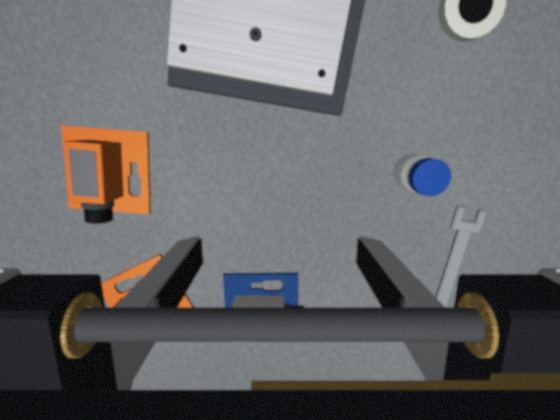

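The fixture is at the top of this view, with one screw at (256,34). The blue plate is at (262,300), partly hidden by the gripper. I'll turn 90° and look at the fixture, then at the camera, from the same relative viewpoint so that calibration bias cancels.

```bash
python3 -m creep '[2,-0.8,-0.2,0,0,1,1, 4,-1.6,-0.4,0,0,2,1, 6,-2.5,-0.6,0,0,3,1, 8,-3.4,-0.8,0,0,4,1, 10,-4.2,-1,0,0,5,1, 12,-5,-1.2,0,0,6,1, 14,-6,-1.4,0,0,7,1, 16,-7,-1.7,0,0,8,1, 18,-8,-2,0,0,9,1, 19,-8.5,-2,0,0,10,1]' && python3 -m creep '[0,0,0,0,0,1,1, 0,0,0,0,0,2,1, 0,0,0,0,0,3,1, 0,0,0,0,0,4,1, 0,0,0,0,0,5,1, 0,0,0,0,0,5,1, 0,0,0,0,0,5,1, 0,0,0,0,0,5,1]'
python3 - <<'E'
from h import *
s=ctrl.get_state();print(s['ee_pos'],R.from_quat(s['tool_rot']).as_matrix().round(3),s['joints'].round(2))
f,K,wc=cam('wrist'); save('w1.png',f); np.savez('w1.npz',f=f,K=K,wc=wc)
E
```

```text
clock: 1.33
ee_pos: [0.4892, 0.1921, 0.2433]
tool_rot: [0.966, 0.257, 0.001, -0.0]
wrist_force: [-0.4, -0.7, -0.4]
finger_gap: 0.0938
grasp_force: 0.0
clock: 2.0
ee_pos: [0.49, 0.19, 0.2425]
tool_rot: [1.0, 0.001, 0.0, 0.0]
wrist_force: [-0.1, 0.4, 0.2]
finger_gap: 0.0941
grasp_force: 0.0
[0.49002276 0.18996333 0.2424751 ] [[ 1.     0.002  0.   ]
 [ 0.002 -1.    -0.   ]
 [ 0.     0.    -1.   ]] [ 0.21  0.09  1.64 -0.    1.42  1.77]
```

View pics/w1.png

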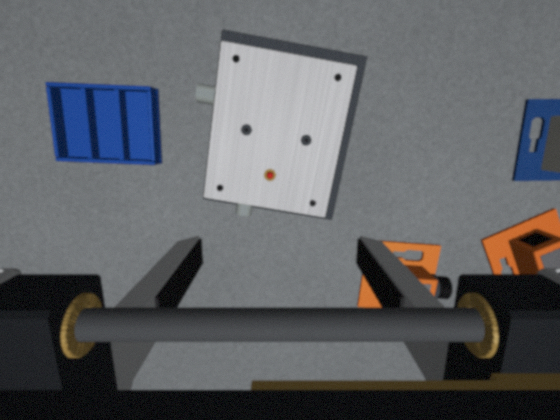

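The fixture shows clearly: screws at (247,130) and (306,140), red pin at (270,175). Next I'll view the camera the same way, 40 mm lower.

```bash
python3 -m creep '[0,3.5,0,0,0,0,1, 0,7,0,0,0,0,1, 0,10.5,0,0,0,0,1, -0.5,14,0,0,0,0,1, -1,17.5,0,0,0,0,1, -1,21,1,0,0,0,1, -1,24.5,2,0,0,0,1, -1,28,3,0,0,0,1, -1,31.5,4,0,0,0,1, -1,35,4,0,0,0,1]' && python3 -m creep '[0,0,0,0,0,0,1,0,0,0,0,0,0,1,0,0,0,0,0,0,1,0,0,0,0,0,0,1]'
python3 - <<'E'
from h import *
f,K,wc=cam('wrist'); save('w2.png',f); np.savez('w2.npz',f=f,K=K,wc=wc)
E
```

```text
clock: 2.88
ee_pos: [0.4783, -0.1611, 0.2003]
tool_rot: [1.0, 0.001, -0.002, -0.001]
wrist_force: [0.5, -0.2, -0.6]
finger_gap: 0.0938
grasp_force: 0.0
clock: 3.22
ee_pos: [0.4801, -0.1589, 0.2026]
tool_rot: [1.0, 0.001, 0.0, -0.0]
wrist_force: [-0.3, 0.4, 0.5]
finger_gap: 0.0941
grasp_force: 0.0
```

View pics/w2.png

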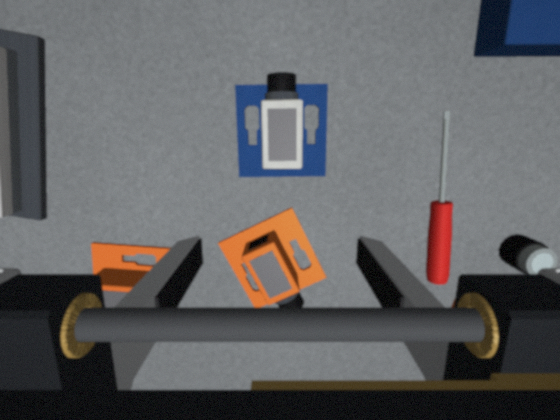

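The blue plate spans (236,84) to (326,177), with keyholes at (252,120) and (311,120) and the lens pointing up the image (+x). I'll measure both pictures now.

```bash
cat > meas.py <<'E'
from h import *
def quad(mask,K,wc,z):
    c=max(cv2.findContours(mask.astype(np.uint8),0,1)[0],key=cv2.contourArea)[:,0,:]
    return np.array([ray(p,K,wc,z)[:2] for p in cv2.convexHull(c)[:,0,:]])
def rect(P):
    (c,wh,a)=cv2.minAreaRect((P*1000).astype(np.float32)); a=(a+45)%90-45
    return np.array(c)/1000,wh,a
E
python3 - <<'E'
from meas import *
d=np.load('w2.npz');f,K,wc=d['f'],d['K'],d['wc'];g=f.astype(int);h=cv2.cvtColor(f,cv2.COLOR_RGB2HSV)
m=(h[...,1]>130)&(abs(h[...,0].astype(int)-112)<15); m[:,:200]=0;m[:,360:]=0;m[200:]=0
print('plate',rect(quad(m,K,wc,.005)))
gr=f.max(2).astype(int)
b=(h[...,1]<60)&(gr>185);b[:,:250]=0;b[:,315:]=0;b[:90]=0;b[180:]=0
print('bodytop',rect(quad(b,K,wc,.05)))
for x0,x1 in[(243,263),(302,322)]:
    k=np.zeros_like(m);k[100:150,x0:x1]=h[100:150,x0:x1,1]<110
    ys,xs=np.nonzero(k); Q=np.array([ray((x,y),K,wc,.005) for x,y in zip(xs,ys)])
    print('key',len(xs),Q.mean(0),Q[:,:2].min(0),Q[:,:2].max(0))
    # left-right centre
d=np.load('w1.npz');f,K,wc=d['f'],d['K'],d['wc'];h=cv2.cvtColor(f,cv2.COLOR_RGB2HSV);gr=f.max(2).astype(int)
P=[]
for c,z in[((247,130),.056),((306,140),.056)]:
    y,x=np.mgrid[c[1]-9:c[1]+10,c[0]-9:c[0]+10];w=np.clip(140-gr[y,x],0,60)
    u=((w*x).sum()/w.sum(),(w*y).sum()/w.sum());P.append(ray(u,K,wc,z));print('screw',u,P[-1],(w>30).sum())
y,x=np.mgrid[163:187,258:282];w=(h[y,x,1]>140);u=(x[w].mean(),y[w].mean());pin=ray(u,K,wc,.05);print('pin',u,pin)
mid=(P[0]+P[1])/2;v=P[0]-P[1];print('dist',np.linalg.norm(v),'mid',mid,'yaw',np.degrees(np.arctan2(-v[0],v[1])),'pin',np.linalg.norm((mid-pin)[:2]),np.degrees(np.arctan2((mid-pin)[1],(mid-pin)[0])))
t=(gr>170)&(h[...,1]<40);t[:25]=0;t[225:]=0;t[:,:195]=0;t[:,370:]=0
t=cv2.morphologyEx(t.astype(np.uint8),cv2.MORPH_OPEN,np.ones((5,5)))
print('top',rect(quad(t,K,wc,.045)))
E
```

```text
plate (array([ 0.55140131, -0.16053192]), (97.56310272216797, 98.21525573730469), 0.27679702639579773)
bodytop (array([ 0.5482254 , -0.16092358]), (62.80016326904297, 37.309776306152344), 0.0702374279499054)
key 632 [ 0.5609399  -0.12989344  0.005     ] [ 0.53221896 -0.13939123] [ 0.5847333  -0.11924568]
key 586 [ 0.56125356 -0.19186752  0.005     ] [ 0.53228221 -0.20131075] [ 0.58478657 -0.18300738]
screw (np.float64(245.90651965484182), np.float64(129.29266538830296)) [0.56355288 0.2265989  0.056     ] 69
screw (np.float64(305.62834291427146), np.float64(139.65108722819295)) [0.55274821 0.16185954 0.056     ] 66
pin (np.float64(269.52941176470586), np.float64(174.5686274509804)) [0.51379492 0.20155164 0.05      ]
dist 0.06563479108600068 mid [0.55815054 0.19422922 0.056     ] yaw -9.475046595204029 pin 0.04495596367717691 -9.37409659040257
top (array([0.55775623, 0.19427957]), (143.74661254882812, 168.1000213623047), -9.529045104980469)
```

The numbers agree with the given sizes: screws 65.6 mm apart, pin 45 mm behind, plate about 98 mm, both yaws -9.4 to -9.5°. The tips must stay above 11 mm so they clear the screw heads, so I'll grip at TCP 34 mm above the underside. A trial pinch and a second look will show the wrist camera's y bias.

```bash
python3 -m creep '[2.5,0.1,2,0,0,0,1, 5,0.15,5,0,0,0,1, 7,0.15,8,0,0,0,1, 7,0.15,11,0,0,0,1, 7,0.15,13.5,0,0,0,1, 7,0.15,15.5,0,0,0,1, 7,0.15,16.5,0,0,0,1, 7,0.15,16.9,0,0,0,1, 7,0.15,16.9,0,0,0,1, 7,0.15,16.9,0,0,0,0.6]' 5 && python3 -m creep '[0,0,0,0,0,0,0.3,0,0,0,0,0,0,0.3,0,0,0,0,0,0,0.3,0,0,0,0,0,0,0.3,0,0,0,0,0,0,0.3,0,0,0,0,0,0,0.3,0,0,0,0,0,0,0.3,0,0,0,0,0,0,0.3]'
```

```text
clock: 4.1
ee_pos: [0.5511, -0.1615, 0.0348]
tool_rot: [1.0, 0.0, 0.001, 0.0]
wrist_force: [0.6, -0.5, -0.2]
finger_gap: 0.0903
grasp_force: 0.0
clock: 4.77
ee_pos: [0.55, -0.1615, 0.0334]
tool_rot: [1.0, -0.0, -0.0, -0.0]
wrist_force: [-0.6, -1.2, -0.1]
finger_gap: 0.0402
grasp_force: 5.0
```

```bash
python3 -m creep '[0,0,0,0,0,0,1,0,0,0,0,0,0,1,0,0,0,0,0,0,1,0,0,0,0,0,0,1,0,0,-2,0,0,0,1,0,0,-5,0,0,0,1,0,0,-9,0,0,0,1,-2.5,0,-13,0,0,0,1,-5,0,-16,0,0,0,1,-7,0,-16.9,0,0,0,1]' && python3 -m creep '[0,0,0,0,0,0,1,0,0,0,0,0,0,1,0,0,0,0,0,0,1,0,0,0,0,0,0,1]'
python3 - <<'E'
from meas import *
f,K,wc=cam('wrist');np.savez('w3.npz',f=f,K=K,wc=wc)
for n in('w2','w3'):
    d=np.load(n+'.npz');f,K,wc=d['f'],d['K'],d['wc'];h=cv2.cvtColor(f,cv2.COLOR_RGB2HSV);gr=f.max(2)
    m=(h[...,1]>130)&(abs(h[...,0].astype(int)-112)<15); m[:,:200]=0;m[:,360:]=0;m[200:]=0
    print('plate',rect(quad(m,K,wc,.005)))
    b=(h[...,1]<60)&(gr>185);b[:,:250]=0;b[:,315:]=0;b[:90]=0;b[180:]=0
    print('bodytop',rect(quad(b,K,wc,.05)))
    k=(h[...,1]<110)&(gr>90);k[:100]=0;k[150:]=0
    for x0,x1 in[(240,262),(304,325)]:
        kk=k.copy();kk[:,:x0]=0;kk[:,x1:]=0;ys,xs=np.nonzero(kk);print(len(xs),xs.mean(),ys.mean(),np.array(ray((xs.mean(),ys.mean()),K,wc,.005))[:2])
E
```

```text
clock: 5.6
ee_pos: [0.4818, -0.1628, 0.2081]
tool_rot: [1.0, 0.0, 0.004, 0.002]
wrist_force: [1.3, -0.0, 0.7]
finger_gap: 0.0938
grasp_force: 0.0
clock: 5.93
ee_pos: [0.4799, -0.1611, 0.2008]
tool_rot: [1.0, 0.0, -0.001, -0.001]
wrist_force: [-0.3, -0.2, 0.3]
finger_gap: 0.094
grasp_force: 0.0
plate (array([ 0.55140131, -0.16053192]), (97.56310272216797, 98.21525573730469), 0.27679702639579773)
bodytop (array([ 0.5482254 , -0.16092358]), (62.80016326904297, 37.309776306152344), 0.0702374279499054)
582 252.97594501718214 122.36941580756013 [ 0.56122329 -0.12910546]
494 310.91902834008096 122.16599190283401 [ 0.56152301 -0.19333473]
plate (array([ 0.55136334, -0.16081726]), (98.0770034790039, 97.87994384765625), 0.7267931699752808)
bodytop (array([ 0.54819342, -0.16102371]), (63.2041130065918, 37.175262451171875), 0.8790520429611206)
689 252.41944847605225 122.41944847605225 [ 0.56046988 -0.13074918]
489 310.25357873210635 122.3680981595092 [ 0.56050867 -0.19450663]
```

The re-measured plate y of -0.161 against the pinch y of -0.1615 puts the bias under about 0.6 mm. Now the real grip and lift.

```bash
python3 -m creep '[3.5,0,3.5,0,0,0,1, 7,0,7,0,0,0,1, 7,0,10.5,0,0,0,1, 7,0,13,0,0,0,1, 7,0,15,0,0,0,1, 7,0,16.3,0,0,0,1, 7,0,16.9,0,0,0,1, 7,0,16.9,0,0,0,1, 7,0,16.9,0,0,0,0.3, 7,0,16.9,0,0,0,0.3]' 30 && python3 -m creep '[0,0,0,0,0,0,0.3,0,0,0,0,0,0,0.3,0,0,0,0,0,0,0.3,0,0,0,0,0,0,0.3,0,0,0,0,0,0,0.3,0,0,0,0,0,0,0.3,0,0,-1.5,0,0,0,0.3,0,0,-4,0,0,0,0.3,0,0,-7,0,0,0,0.3,0,0,-10,0,0,0,0.3]' && python3 -m creep '[0,0,0,0,0,0,0.3,0,0,0,0,0,0,0.3,0,0,0,0,0,0,0.3]' && python3 -c "
from h import *
s=ctrl.get_state();print(s['ee_pos'],R.from_quat(s['tool_rot']).as_matrix().round(4),s['moment'])"
```

```text
clock: 6.82
ee_pos: [0.5515, -0.1622, 0.0352]
tool_rot: [1.0, -0.0, 0.002, 0.001]
wrist_force: [-0.5, 0.0, -0.1]
finger_gap: 0.0838
grasp_force: 0.0
clock: 7.65
ee_pos: [0.548, -0.1606, 0.1322]
tool_rot: [1.0, -0.0, -0.002, -0.001]
wrist_force: [0.2, 0.1, -3.1]
finger_gap: 0.0395
grasp_force: 30.0
clock: 7.9
ee_pos: [0.5484, -0.1608, 0.1313]
tool_rot: [1.0, 0.0, -0.002, -0.001]
wrist_force: [-0.2, -0.3, -4.4]
finger_gap: 0.04
grasp_force: 30.0
[ 0.54841752 -0.16077992  0.13132956] [[ 1.      0.     -0.0035]
 [ 0.     -1.      0.0016]
 [-0.0035 -0.0016 -1.    ]] [ 0.070406    0.15524189 -0.03298636]
```

```bash
python3 -m creep '[0,-1.5,0,0,0,0,0.3, 0,-4.5,0,0,0,0.1,0.3, 0,-8.5,0,0,0,0.3,0.3, -0.1,-12.5,0,0,0,0.6,0.3, -0.2,-16.5,0,0,0,0.9,0.3, -0.3,-20.5,0,0,0,1.2,0.3, -0.4,-24.5,0,0,0,1.4,0.3, -0.5,-28.5,0,0,0,1.58,0.3, -0.6,-32.5,0,0,0,1.58,0.3, -0.64,-35,0,0,0,1.58,0.3]' && python3 -m creep '[0,-0.1,0,0,0,0,0.3,0,-0.1,0,0,0,0,0.3,0,-0.1,0,0,0,0,0.3,0,-0.1,0,0,0,0,0.3,0,-0.1,0,0,0,0,0.3]'
python3 - <<'E'
from h import *
s=ctrl.get_state();M=R.from_quat(s['tool_rot']).as_matrix();print(s['ee_pos'],M.round(4),np.degrees(np.arctan2(M[1,0],M[0,0])),s['wrist_force'])
t=np.array([.5420,.1964,.0785]);print('shift cm',M.T@(t-s['ee_pos'])*100)
E
```

```text
clock: 8.73
ee_pos: [0.5402, 0.1929, 0.1306]
tool_rot: [0.997, -0.081, -0.003, -0.0]
wrist_force: [0.6, -0.8, -3.0]
finger_gap: 0.04
grasp_force: 30.0
clock: 9.15
ee_pos: [0.5434, 0.1882, 0.1327]
tool_rot: [0.997, -0.084, -0.001, 0.0]
wrist_force: [0.2, -0.1, -3.7]
finger_gap: 0.0398
grasp_force: 30.0
[0.54337791 0.18823148 0.13271612] [[ 9.860e-01 -1.665e-01 -1.500e-03]
 [-1.665e-01 -9.860e-01 -5.000e-04]
 [-1.400e-03  7.000e-04 -1.000e+00]] -9.582993018162892 [ 0.19618729 -0.08114944 -3.65805256]
shift cm [-0.26449865 -0.78638777  5.42141534]
```

```bash
python3 -m creep '[-0.1,-0.4,0.7,0,0,0,0.3,-0.25,-0.8,1.5,0,0,0,0.3,-0.25,-0.8,2.2,0,0,0,0.3,-0.25,-0.8,2.7,0,0,0,0.3,-0.25,-0.8,2.7,0,0,0,0.3,-0.25,-0.8,2.7,0,0,0,0.3,-0.25,-0.8,2.7,0,0,0,0.3,-0.25,-0.8,2.7,0,0,0,0.3]'
python3 - <<'E'
from h import *
for i in range(3):
    s=ctrl.get_state();f,K,wc=cam('side');M=R.from_quat(s['tool_rot']).as_matrix()
    print(s['ee_pos'],np.degrees(np.arctan2(M[1,0],M[0,0])),M[2,:2].round(4),s['wrist_force'],M.T@(np.array([.5420,.1964,.0785])-s['ee_pos'])*100)
f2,_,_=cam('scene')
c=np.hstack([cv2.resize(f[210:330,200:330],(520,480)),cv2.resize(f2[150:240,270:340],(280,360)).repeat(1,0) if 0 else cv2.resize(f2[140:240,265:323],(278,480))]);save('c1.png',c)
E
```

```text
clock: 9.82
ee_pos: [0.5431, 0.1978, 0.1069]
tool_rot: [0.997, -0.083, 0.001, -0.0]
wrist_force: [-0.4, 0.5, -3.6]
finger_gap: 0.0394
grasp_force: 30.0
[0.54311313 0.19782589 0.10693803] -9.485161724425712 [ 0.001  -0.0004] [-0.44725119  0.45333363 -3.59260478] [-0.08921035  0.16002298  2.84365472]
[0.5430952  0.19784056 0.10697682] -9.48009339687845 [ 0.0011 -0.0004] [-0.5825537   0.123697   -3.41653189] [-0.08731909  0.16120743  2.84752953]
[0.54304911 0.19782231 0.10696025] -9.48085352063195 [ 0.001  -0.0003] [ 0.10349918  0.15678545 -4.47559747] [-0.08278763  0.15851099  2.84589443]
```

View pics/c1.png

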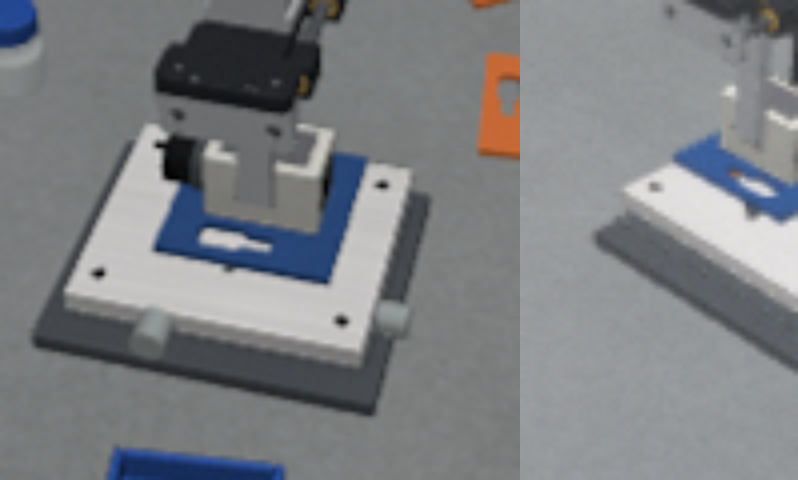

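The plate hovers about 28 mm above the flat top. Its keyhole is at crop (235,240), just up-image of the screw at (230,268), which is plausible given the height. I'll correct laterally and lower until just past the top of the heads.

```bash
python3 -m creep '[-0.08,0.15,0.3,0,0,0,0.3,-0.08,0.15,0.7,0,0,0,0.3,-0.08,0.15,1,0,0,0,0.3,-0.08,0.15,1.2,0,0,0,0.3,-0.08,0.15,1.4,0,0,0,0.3,-0.08,0.15,1.4,0,0,0,0.3,-0.08,0.15,1.4,0,0,0,0.3,-0.08,0.15,1.4,0,0,0,0.3]'
python3 - <<'E'
from h import *
s=ctrl.get_state();M=R.from_quat(s['tool_rot']).as_matrix()
print(np.degrees(np.arctan2(M[1,0],M[0,0])),M.T@(np.array([.5420,.1964,.0785])-s['ee_pos'])*100)
E
```

```text
clock: 10.68
ee_pos: [0.5417, 0.1964, 0.0925]
tool_rot: [0.997, -0.083, 0.0, -0.0]
wrist_force: [-0.2, -0.2, -4.8]
finger_gap: 0.0402
grasp_force: 30.0
-9.479147777721902 [ 3.31656568e-02 -1.23452774e-03  1.40092579e+00]
```

```bash
python3 -m creep '[0.03,0,0.1,0,0,0,0.3,0.03,0,0.2,0,0,0,0.3,0.03,0,0.3,0,0,0,0.3,0.03,0,0.4,0,0,0,0.3,0.03,0,0.5,0,0,0,0.3,0.03,0,0.6,0,0,0,0.3,0.03,0,0.6,0,0,0,0.3,0.03,0,0.6,0,0,0,0.3]'
```

```text
clock: 11.35
ee_pos: [0.5422, 0.1965, 0.0866]
tool_rot: [0.997, -0.083, 0.0, -0.0]
wrist_force: [0.7, 0.6, -2.1]
finger_gap: 0.0398
grasp_force: 30.0
```

```bash
python3 -m creep '[0,0,0.1,0,0,0,0.3,0,0,0.2,0,0,0,0.3,0,0,0.3,0,0,0,0.3,0,0,0.3,0,0,0,0.3,0,0,0.3,0,0,0,0.3]'
```

```text
clock: 11.77
ee_pos: [0.5424, 0.1964, 0.0847]
tool_rot: [0.997, -0.083, 0.0, -0.0]
wrist_force: [-0.7, -0.5, 5.1]
finger_gap: 0.0395
grasp_force: 30.0
```

Run:
```python
from h import *
s=ctrl.get_state();M=R.from_quat(s['tool_rot']).as_matrix();print(M.round(4),M.T@s['moment'],M.T@s['wrist_force'],s['ee_pos'])
f,K,wc=cam('side');f2,K2,wc2=cam('scene')
P=[[.5635,.226,.056],[.5527,.1613,.056]]
for p in P: print(proj(p,K,wc),proj(p,K2,wc2))
u=proj(P[0],K,wc).astype(int);v=proj(P[1],K2,wc2).astype(int)
a=f[u[1]-28:u[1]+22,u[0]-30:u[0]+30];b=f2[v[1]-35:v[1]+15,v[0]-25:v[0]+25]
save('c2.png',np.hstack([cv2.resize(a,(432,360),interpolation=2),cv2.resize(b,(360,360),interpolation=2)]))
```

```text
[[ 9.864e-01 -1.646e-01  9.000e-04]
 [-1.646e-01 -9.864e-01  1.000e-04]
 [ 9.000e-04 -2.000e-04 -1.000e+00]] [-0.03618074 -0.73056515 -0.03258902] [-0.56120082  0.64836788 -5.13580617] [0.54236652 0.19643004 0.08467247]
[256.70429966 273.19346462] [327.1111918  174.51336946]
[264.36740576 253.57620321] [313.31276616 182.10181986]
```

View pics/c2.png

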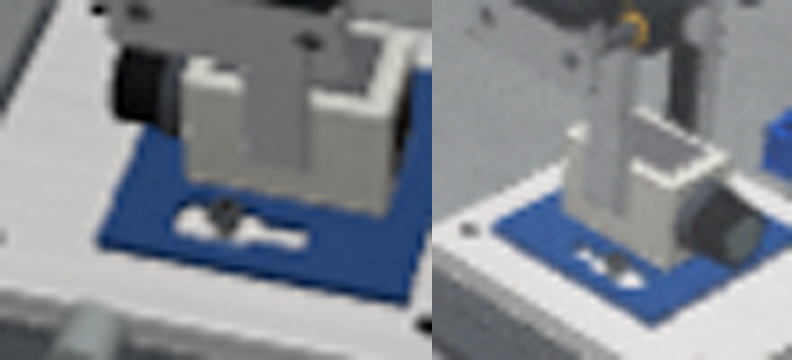

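The heads sit inside both entry holes: side crop (227,213), scene crop (617,262). The moment places the contact at the rear, on the pin side, not at the screws. I'll continue gently.

```bash
python3 -m creep '[0,0,0.05,0,0,0,0.3,0,0,0.1,0,0,0,0.3,0,0,0.15,0,0,0,0.3,0,0,0.15,0,0,0,0.3,0,0,0.15,0,0,0,0.3]'
python3 - <<'E'
from h import *
s=ctrl.get_state();M=R.from_quat(s['tool_rot']).as_matrix();print(M.round(4)[2],M.T@s['moment'],M.T@s['wrist_force'],s['ee_pos'])
E
```

```text
clock: 12.28
ee_pos: [0.5423, 0.1964, 0.0846]
tool_rot: [0.997, -0.083, 0.0, 0.0]
wrist_force: [-3.9, -2.0, 12.5]
finger_gap: 0.0397
grasp_force: 30.0
[ 7.e-04 -1.e-04 -1.e+00] [-0.28346157 -1.24597461 -0.01781392] [ -3.48078797   2.59255434 -12.45823802] [0.54234837 0.19641699 0.08460556]
```

It stopped hard at TCP z = 0.0846, with 17 N of contact. I need to know whether the plate is already flat and slipped in the grip, or caught on the heads, so I'll fit the plate pose against both fixed views.

```bash
cat > fit.py <<'E'
from h import *
from scipy.optimize import least_squares
yaw=np.radians(-9.48)
def blue(f,roi):
    h=cv2.cvtColor(f,cv2.COLOR_RGB2HSV);m=((h[...,1]>120)&(abs(h[...,0].astype(int)-112)<15)).astype(np.uint8)
    z=np.zeros_like(m);z[roi[1]:roi[3],roi[0]:roi[2]]=m[roi[1]:roi[3],roi[0]:roi[2]]
    n,l,st,_=cv2.connectedComponentsWithStats(z);return (l==1+np.argmax(st[1:,4])).astype(np.uint8)
def head(f,K,wc,p):
    u0=proj(p,K,wc);g=f.max(2).astype(float);h=cv2.cvtColor(f,cv2.COLOR_RGB2HSV)
    y,x=np.mgrid[int(u0[1])-5:int(u0[1])+8,int(u0[0])-6:int(u0[0])+8];w=np.where(h[y,x,1]<110,np.clip(110-g[y,x],0,70),0)
    return np.array([(w*x).sum()/w.sum(),(w*y).sum()/w.sum()]),u0,(w>20).sum()
if __name__=='__main__':
    for c,p,roi in[('side',[.5635,.226,.054],(205,225,330,320)),('scene',[.5527,.1613,.054],(270,150,360,230))]:
        f,K,wc=cam(c);save(c+'_c.png',f);hd,u0,n=head(f,K,wc,p);off=hd-u0
        f0=cv2.cvtColor(cv2.imread('pics/%s0.png'%c),cv2.COLOR_BGR2RGB);hd0,_,n0=head(f0,K,wc,p)
        print(c,'head now',hd,n,'start',hd0,n0,'pred',u0)
        off=hd0-u0
        m=blue(f,roi);hull=cv2.convexHull(max(cv2.findContours(m,0,1)[0],key=len))[:,0]
        print(cv2.approxPolyDP(hull,2,True)[:,0].tolist())
        s=1 if c=='side' else -1
        for zt in(.050,.053,.0565):
            q=[]
            for X,Y in[(.05,.05*s),(-.05,.05*s),(-.05,-.05*s),(.05,-.05*s)]:
                o=np.array([.5434,.1962]);d=np.array([[np.cos(yaw),-np.sin(yaw)],[np.sin(yaw),np.cos(yaw)]])@[X,Y]
                q.append((proj([*(o+d),zt],K,wc)+off).round(1).tolist())
            print(zt,q)
E
python3 fit.py
```

```text
side head now [256.94309927 274.21549637] 19 start [256.81975968 274.60747664] 15 pred [256.72003013 273.81336852]
[[290, 256], [282, 286], [240, 278], [247, 262]]
0.05 [[239.6, 278.4], [283.1, 286.9], [292.7, 256.2], [252.4, 248.9]]
0.053 [[239.6, 277.5], [283.2, 286.0], [292.7, 255.2], [252.3, 248.0]]
0.0565 [[239.5, 276.4], [283.2, 284.9], [292.8, 254.2], [252.3, 246.9]]
scene head now [313.02564103 182.67948718] 1 start [313.         182.85416667] 0 pred [313.27629786 182.6193991 ]
[[351, 152], [359, 155], [359, 174], [354, 178], [334, 169], [335, 164]]
0.05 [[317.3, 190.7], [294.9, 177.5], [315.9, 166.6], [338.3, 178.7]]
0.053 [[317.4, 189.9], [294.9, 176.7], [315.9, 165.8], [338.4, 178.0]]
0.0565 [[317.4, 189.0], [294.9, 175.8], [316.0, 164.9], [338.5, 177.1]]
```

Run:
```python
from fit import *
out={}
for c,roi in[('side',(205,225,330,320)),('scene',(280,160,331,215))]:
    f=cv2.cvtColor(cv2.imread('pics/%s_c.png'%c),cv2.COLOR_BGR2RGB);m=blue(f,roi)
    # keyhole: fill of blue hull minus blue -> hole component
    cs,hi=cv2.findContours(m,cv2.RETR_CCOMP,1)
    for k,h in zip(cs,hi[0]):
        if h[3]>=0 and cv2.contourArea(k)>15: print(c,'hole',cv2.boundingRect(k),cv2.contourArea(k),np.round(cv2.minAreaRect(k),1) if 0 else cv2.minAreaRect(k))
    hull=cv2.convexHull(max(cs,key=len));print(cv2.approxPolyDP(hull,1.2,True)[:,0].tolist())
    big=cv2.resize(f[roi[1]:roi[3],roi[0]:roi[2]],None,fx=1,fy=1)
    # near-edge lower boundary line: lowest blue per column
    cols=np.arange(245,280,5) if c=='side' else np.arange(297,316,3)
    print([(int(x),int(np.nonzero(m[:,x])[0].max())) for x in cols])
    # model underside near edge rows
    g,K,wc=cam(c);s=1 if c=='side' else -1
    off=[.1,.8] if s==1 else [-.3,.2]
    for z in(.045,.048,.051):
      for dy in(-.003,0,.003):
        E=[]
        for X in(.05,-.05):
            v=np.array([[np.cos(yaw),-np.sin(yaw)],[np.sin(yaw),np.cos(yaw)]])@[X,.05*s+dy]
            E.append(proj([.5434+v[0],.1962+v[1],z],K,wc)+off)
        E=sorted(E,key=lambda e:e[0]);print(z,dy,np.interp(cols[[0,-1]],[E[0][0],E[1][0]],[E[0][1],E[1][1]]).round(1))
```

```text
side hole (249, 271, 21, 10) 108.5 ((259.2162170410156, 275.7027282714844), (20.385475158691406, 8.548747062683105), 9.462322235107422)
[[290, 256], [282, 286], [240, 278], [247, 262], [283, 255]]
[(245, 279), (250, 280), (255, 281), (260, 282), (265, 283), (270, 284), (275, 285)]
0.045 -0.003 [280.  285.8]
0.045 0 [281.  286.9]
0.045 0.003 [282.1 288. ]
0.048 -0.003 [279.1 284.9]
0.048 0 [280.1 286. ]
0.048 0.003 [281.2 287. ]
0.051 -0.003 [278.1 284. ]
0.051 0 [279.2 285. ]
0.051 0.003 [280.2 286.1]
[[329, 184], [320, 190], [317, 190], [297, 178], [304, 174]]
[(297, 178), (300, 180), (303, 182), (306, 184), (309, 185), (312, 187), (315, 189)]
0.045 -0.003 [180.8 191.5]
0.045 0 [180.  190.7]
0.045 0.003 [179.3 189.9]
0.048 -0.003 [180.  190.6]
0.048 0 [179.2 189.9]
0.048 0.003 [178.5 189.1]
0.051 -0.003 [179.2 189.8]
0.051 0 [178.5 189.1]
0.051 0.003 [177.7 188.3]
```

Run:
```python
from fit import *
from scipy.optimize import minimize
def keypoly(s):
    a=[(28.5,-5),(25.5,-8),(4.5,-8),(0,-4.75),(-14.5,-4.75),(-14.5,4.75),(0,4.75),(4.5,8),(25.5,8),(28.5,5)]
    return np.array([(x/1e3,(y+33*s)/1e3) for x,y in a])
Rm=np.array([[np.cos(yaw),-np.sin(yaw)],[np.sin(yaw),np.cos(yaw)]])
def mask(P,z,o,K,wc,off,shape,S=8):
    q=np.array([(proj([*(Rm@p+o),z],K,wc)+off) for p in P]);b=np.zeros((60*S,60*S),np.uint8)
    return q
tot=[]
data=[]
for c,s,off,roi in[('side',1,[.1,.8],(205,225,330,320)),('scene',-1,[-.3,.2],(280,160,331,215))]:
    f=cv2.cvtColor(cv2.imread('pics/%s_c.png'%c),cv2.COLOR_BGR2RGB);g,K,wc=cam(c)
    h=cv2.cvtColor(f,cv2.COLOR_RGB2HSV);c0=proj([*(Rm@[.007,.033*s]+[.5434,.1962]),.054],K,wc).astype(int)
    x0,y0=c0-[16,10];sub=f[y0:y0+20,x0:x0+32].astype(float)
    B=sub[...,2]-sub[...,0]; nb=np.clip(1-(B-15)/(np.percentile(B,85)-15),0,1)
    data.append((K,wc,np.array(off),s,x0,y0,nb)); print(c,x0,y0);print((nb*9).round().astype(int)) if 1 else 0
def cost(v,zt):
    e=0
    for K,wc,off,s,x0,y0,nb in data:
        def pm(z):
            q=np.array([proj([*(Rm@(p+v)+[.5434,.1962]),z],K,wc)+off for p in keypoly(s)])
            b=np.zeros((160,256),np.uint8);cv2.fillPoly(b,[np.round((q-[x0,y0]+.5)*8).astype(np.int32)],1);return b
        vis=pm(zt)&1; low=pm(zt-.005)
        P=cv2.resize((vis&low).astype(np.float32),(32,20),interpolation=cv2.INTER_AREA)
        P=cv2.GaussianBlur(P,(3,3),.6)
        w=np.ones_like(P) ; m=cv2.resize(cv2.dilate(vis,np.ones((33,33))),(32,20),interpolation=cv2.INTER_AREA)>0
        e+=((P-nb)[m]**2).sum()
    return e
for zt in(.050,.052,.054,.056,.058):
    r=min(((cost(np.array([a,b])/1e3,zt),a,b) for a in np.arange(-6,6.1,1) for b in np.arange(-5,5.1,.5)));print(zt,r)
```

```text
side 244 264
[[9 4 0 0 1 2 2 8 9 9 9 9 9 9 9 9 9 9 9 9 9 9 9 9 9 9 9 9 9 9 9 9]
 [9 0 0 0 0 0 0 6 9 9 9 9 9 9 9 9 9 9 9 9 9 9 9 9 9 9 9 9 9 9 9 9]
 [7 0 0 0 0 0 0 6 9 9 9 9 9 9 9 9 9 9 9 9 9 9 9 9 9 9 9 9 9 9 9 9]
 [4 0 0 0 0 0 0 6 9 9 9 9 9 9 9 9 9 9 9 9 9 9 9 9 9 9 9 9 9 9 9 9]
 [0 0 0 0 0 0 0 6 9 9 9 9 9 9 9 9 9 9 9 9 9 9 9 9 9 9 9 9 9 9 9 9]
 [0 0 0 0 0 0 0 5 9 9 9 9 9 9 9 9 9 9 9 9 9 9 9 9 9 9 9 9 9 9 9 9]
 [0 0 0 0 0 0 0 1 4 7 8 8 9 9 9 9 9 9 9 9 9 9 9 9 9 9 9 9 9 9 9 9]
 [0 0 0 0 0 0 0 0 0 0 0 1 2 3 4 6 7 9 9 9 9 9 9 9 9 9 9 9 9 9 9 9]
 [0 0 0 0 0 0 0 1 2 2 2 3 5 7 4 1 0 2 3 5 7 7 7 9 9 9 9 9 9 9 9 9]
 [0 0 0 0 0 0 1 3 7 7 5 8 9 9 9 6 2 0 0 0 0 0 1 3 5 7 8 8 9 9 9 9]
 [0 0 0 0 0 0 4 9 9 9 9 9 9 9 9 9 5 2 0 0 0 0 0 0 0 0 0 1 3 3 5 7]
 [0 0 0 0 0 0 8 9 9 9 9 9 9 9 9 9 9 9 6 2 2 1 1 1 0 0 0 0 0 0 0 0]
 [0 0 0 0 0 0 8 9 9 9 9 9 9 9 9 9 9 9 9 7 5 4 3 3 1 0 0 0 0 0 0 0]
 [0 0 0 0 0 0 4 7 8 9 9 9 9 9 9 9 9 9 9 9 9 9 9 9 7 0 0 0 0 0 0 0]
 [0 0 0 0 0 0 0 0 1 4 5 5 5 5 7 8 8 7 7 7 9 9 9 9 7 0 0 0 0 0 0 0]
 [3 2 2 2 1 0 0 0 0 0 0 0 1 1 2 3 1 0 0 1 4 5 7 7 3 0 0 0 0 0 0 0]
 [9 7 5 4 3 2 2
[... 1269 characters left out ...]
 0]
 [9 9 9 9 9 9 9 9 9 9 9 9 9 7 6 1 0 0 4 8 9 9 4 0 0 0 0 0 0 0 0 1]
 [9 9 9 9 9 9 9 9 9 9 9 9 9 9 9 7 4 1 0 0 0 0 0 0 0 0 0 0 0 1 3 7]
 [9 9 9 9 9 9 9 9 9 9 9 9 9 9 9 9 8 6 3 0 0 0 0 0 0 0 0 0 1 6 9 9]
 [9 9 9 9 9 9 9 9 9 9 9 9 9 9 9 9 9 9 7 6 2 0 0 0 0 0 1 5 8 9 9 9]
 [9 9 9 9 9 9 9 9 9 9 9 9 9 9 9 9 9 9 9 9 7 4 1 1 1 4 7 9 9 9 9 9]]
0.05 (np.float64(41.97011983039603), np.float64(3.0), np.float64(-1.5))
0.052 (np.float64(40.61182223782902), np.float64(3.0), np.float64(-0.5))
0.054 (np.float64(52.81933766891775), np.float64(2.0), np.float64(0.0))
0.056 (np.float64(69.82794026208052), np.float64(3.0), np.float64(2.5))
0.058 (np.float64(84.20790210719456), np.float64(2.0), np.float64(5.0))
```

All the evidence fits a plate that is already about flat, slipped about 6 mm in the pinch:
- **Pin force:** about 2 N first appeared near TCP z = 0.0866.
- **Hard stop:** 2 mm lower, at 0.0846.
- **Hole fit:** plate top at about 51–52 mm.

I'll relieve the press and then feel for it.

```bash
python3 -m creep '[0,0,-0.1,0,0,0,0.3,0,0,-0.2,0,0,0,0.3,0,0,-0.2,0,0,0,0.3,0,0,-0.2,0,0,0,0.3]'
python3 - <<'E'
from h import *
s=ctrl.get_state();M=R.from_quat(s['tool_rot']).as_matrix();print(M.round(4)[2],M.T@s['moment'],M.T@s['wrist_force'],s['ee_pos'])
E
python3 -m creep '[0.1,0,0,0,0,0,0.3,0.2,0,0,0,0,0,0.3,0.3,0,0,0,0,0,0.3,0.4,0,0,0,0,0,0.3,0.4,0,0,0,0,0,0.3]';python3 - <<'E'
from h import *
s=ctrl.get_state();M=R.from_quat(s['tool_rot']).as_matrix();print(M.round(4)[2],M.T@s['moment'],M.T@s['wrist_force'],s['ee_pos'])
E
```

```text
clock: 12.92
ee_pos: [0.5423, 0.1964, 0.0847]
tool_rot: [0.997, -0.083, 0.0, -0.0]
wrist_force: [-1.4, -0.9, 5.9]
finger_gap: 0.0397
grasp_force: 30.0
[ 9.e-04 -3.e-04 -1.e+00] [-0.05366138 -0.59219997 -0.08796621] [-1.2037345   1.10300989 -5.93500932] [0.54234305 0.19642436 0.08465027]
clock: 13.33
ee_pos: [0.5439, 0.1963, 0.0847]
tool_rot: [0.997, -0.083, -0.002, -0.0]
wrist_force: [-7.6, 0.3, 11.1]
finger_gap: 0.0399
grasp_force: 30.0
[-4.6e-03  1.0e-04 -1.0e+00] [ 0.0227993  -1.4791673  -0.00716766] [ -7.56439736   0.96290828 -11.11356437] [0.54387086 0.19634197 0.08465475]
```

```bash
python3 -m creep '[0,0,-0.1,0,0,0,0.3,0,0,-0.2,0,0,0,0.3,0,0,-0.2,0,0,0,0.3,0,0,-0.2,0,0,0,0.3]'
python3 - <<'E'
from h import *
s=ctrl.get_state();M=R.from_quat(s['tool_rot']).as_matrix();print(M.round(4)[2],M.T@s['moment'],M.T@s['wrist_force'],s['ee_pos'])
E
python3 fit.py | grep -v '^0'
```

```text
clock: 13.67
ee_pos: [0.5451, 0.1957, 0.0849]
tool_rot: [0.997, -0.083, -0.001, 0.0]
wrist_force: [-1.4, 1.0, -0.9]
finger_gap: 0.0394
grasp_force: 30.0
[-1.6e-03  3.0e-04 -1.0e+00] [ 0.13370487 -0.46634919  0.03892348] [-1.51644718 -0.73143557  0.89875496] [0.54512858 0.19571624 0.08492455]
side head now [256.71590909 274.09431818] 19 start [256.81975968 274.60747664] 15 pred [256.72003013 273.81336852]
[[289, 256], [280, 286], [239, 278], [245, 262]]
scene head now [313.01265823 182.79746835] 1 start [313.         182.85416667] 0 pred [313.27629786 182.6193991 ]
[[351, 152], [359, 155], [359, 174], [354, 178], [334, 169], [335, 164]]
```

With a light press it slid 3 mm at constant height, so the plate is flat on the slide. I'll continue sliding.

```bash
python3 -m creep '[0.15,0,0,0,0,0,0.3,0.3,0,0,0,0,0,0.3,0.45,0,0,0,0,0,0.3,0.6,0,0,0,0,0,0.3,0.75,0,0,0,0,0,0.3,0.9,0,0,0,0,0,0.3,1.0,0,0,0,0,0,0.3,1.0,0,0,0,0,0,0.3]';python3 - <<'E'
from h import *
s=ctrl.get_state();M=R.from_quat(s['tool_rot']).as_matrix();print(M.round(4)[2],M.T@s['moment'],M.T@s['wrist_force'],M.T@(s['ee_pos']-[.5420,.1964,.0785]))
E
```

```text
clock: 14.43
ee_pos: [0.5563, 0.1939, 0.0861]
tool_rot: [0.997, -0.083, 0.001, 0.0]
wrist_force: [-0.1, 0.3, -2.4]
finger_gap: 0.04
grasp_force: 30.0
[ 1.1e-03 -1.0e-04 -1.0e+00] [-1.81277887e-04 -3.14047588e-01 -3.16528264e-03] [-0.16239754 -0.23980492  2.43636794] [ 1.45517138e-02  5.78260207e-05 -7.56237447e-03]
```

```bash
python3 -m creep '[0.1,0,0.1,0,0,0,0.3,0.25,0,0.15,0,0,0,0.3,0.4,0,0.15,0,0,0,0.3,0.55,0,0.15,0,0,0,0.3,0.7,0,0.15,0,0,0,0.3,0.85,0,0.15,0,0,0,0.3,1.0,0,0.15,0,0,0,0.3,1.15,0,0.15,0,0,0,0.3,1.2,0,0.15,0,0,0,0.3,1.2,0,0.15,0,0,0,0.3]';python3 - <<'E'
from h import *
s=ctrl.get_state();M=R.from_quat(s['tool_rot']).as_matrix();print(M.round(4)[2],M.T@s['moment'],M.T@s['wrist_force'],M.T@(s['ee_pos']-[.5420,.1964,.0785]))
E
```

```text
clock: 15.27
ee_pos: [0.5647, 0.1927, 0.0847]
tool_rot: [0.997, -0.083, -0.003, -0.0]
wrist_force: [-11.0, 1.2, 7.6]
finger_gap: 0.0403
grasp_force: 30.0
[-6.5e-03  4.0e-04 -1.0e+00] [ 0.10587946 -1.95077484  0.06641307] [-11.06802974   0.6293134   -7.56986647] [ 2.29899956e-02 -9.44634286e-05 -6.35380516e-03]
```

```bash
python3 -m creep '[0.1,0,-0.05,0,0,0,0.3,0.2,0,-0.1,0,0,0,0.3,0.3,0,-0.12,0,0,0,0.3,0.3,0,-0.12,0,0,0,0.3,0.3,0,-0.12,0,0,0,0.3]';python3 - <<'E'
from h import *
s=ctrl.get_state();M=R.from_quat(s['tool_rot']).as_matrix();print(M.round(4)[2],M.T@s['moment'],M.T@s['wrist_force'],M.T@(s['ee_pos']-[.5420,.1964,.0785]))
f,K,wc=cam('side');f2,K2,wc2=cam('scene')
u=proj([.545,.21,.05],K,wc).astype(int);v=proj([.545,.19,.05],K2,wc2).astype(int)
print(proj([.5138,.2016,.052],K,wc)-u+[40,30])
a=f[u[1]-30:u[1]+30,u[0]-40:u[0]+40];b=f2[v[1]-30:v[1]+30,v[0]-30:v[0]+30]
save('c3.png',np.hstack([cv2.resize(a,(456,342),interpolation=2),cv2.resize(b,(342,342),interpolation=2)]))
E
```

```text
clock: 15.68
ee_pos: [0.565, 0.1927, 0.0849]
tool_rot: [0.997, -0.083, -0.006, -0.0]
wrist_force: [-14.8, 1.7, 8.8]
finger_gap: 0.04
grasp_force: 30.0
[-0.0122  0.001  -0.9999] [ 0.30067354 -2.65155632  0.09241262] [-15.03433729   0.74014894  -8.61258502] [ 0.02322642 -0.00010693 -0.00671938]
[54.51460588 28.05963057]
```

View pics/c3.png

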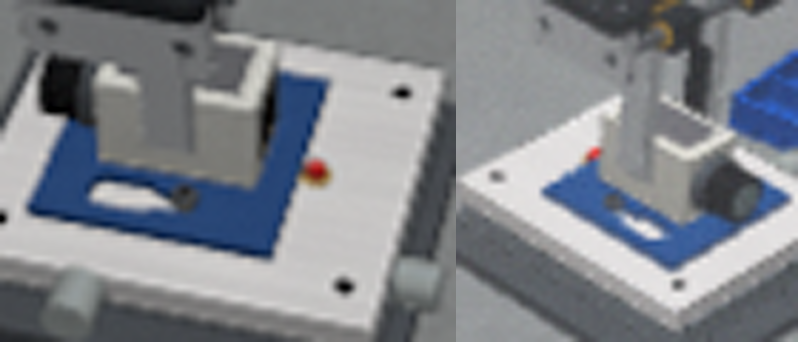

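The red pin stands up at (316,170), directly behind the plate's rear edge, and the heads are at the slot ends, so it is home. I'll relax the push, release and retreat.

```bash
python3 -m creep '[-0.2,0,-0.05,0,0,0,0.3,-0.35,0,-0.1,0,0,0,0.3,-0.4,0,-0.15,0,0,0,0.3,-0.4,0,-0.15,0,0,0,0.3]' && python3 -m creep '[0,0,0,0,0,0,0.6,0,0,0,0,0,0,0.9,0,0,0,0,0,0,0.9,0,0,0,0,0,0,0.9,0,0,0,0,0,0,0.9,0,0,-0.5,0,0,0,0.9,0,0,-2,0,0,0,0.9,0,0,-4.5,0,0,0,0.9,0,0,-8,0,0,0,0.9,0,0,-12,0,0,0,0.9]' && python3 -m creep '[0,0,0,0,0,0,0.9,0,0,0,0,0,0,0.9,0,0,0,0,0,0,0.9,0,0,0,0,0,0,0.9,0,0,0,0,0,0,0.9]'
python3 - <<'E'
from h import *
f,K,wc=cam('side');f2,K2,wc2=cam('scene')
u=proj([.545,.21,.05],K,wc).astype(int);v=proj([.545,.19,.05],K2,wc2).astype(int)
a=f[u[1]-30:u[1]+30,u[0]-40:u[0]+40];b=f2[v[1]-30:v[1]+30,v[0]-30:v[0]+30]
save('c4.png',np.hstack([cv2.resize(a,(456,342),interpolation=2),cv2.resize(b,(342,342),interpolation=2)]))
E
```

```text
clock: 16.12
ee_pos: [0.5647, 0.1923, 0.0855]
tool_rot: [0.997, -0.083, -0.002, 0.0]
wrist_force: [-3.6, 1.9, -5.5]
finger_gap: 0.0402
grasp_force: 30.0
clock: 16.95
ee_pos: [0.5651, 0.1919, 0.2067]
tool_rot: [0.997, -0.083, -0.002, 0.001]
wrist_force: [0.4, -0.3, -0.4]
finger_gap: 0.0843
grasp_force: 0.0
clock: 17.37
ee_pos: [0.5652, 0.192, 0.205]
tool_rot: [0.997, -0.083, -0.002, 0.001]
wrist_force: [-0.7, -1.7, 0.1]
finger_gap: 0.0846
grasp_force: 0.0
```

View pics/c4.png

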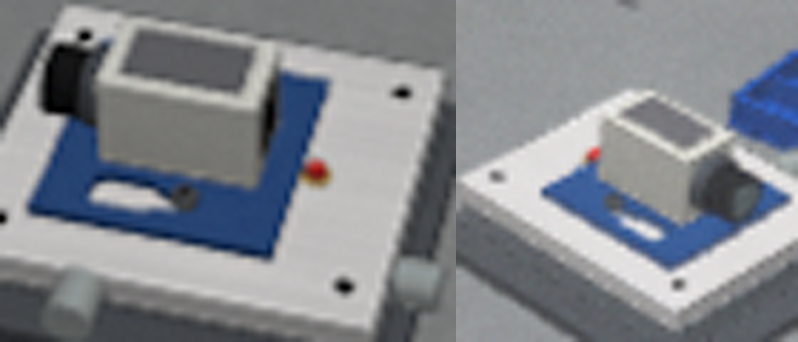

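The camera lies flat and fully home with the red pin up at (316,170), and the gripper is clear. I'm handing in.

```bash
python3 -c "
from bench import ctrl
print(ctrl.close_job())"
```

```text
the job is handed in; nothing more can be done
None
```

The inspection camera is mounted fully home with the red pin up behind its plate, released with the gripper clear, and the job is handed in at about 17 s; the hand-in returned no verdict.

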